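Set a bench height stop to the taller setting block

ROBOT

A 6-joint arm with a two-finger parallel gripper is mounted at the origin on a cart in front of the work surface, level with it; the furniture and walls round the work are solid. World frame = base frame: x ahead of the robot, y to its left, z up, the work surface at z = 0. Lengths are in m, angles in rad, forces in N, time in s.
With the tool pointing down it reaches from about 0.25 to 0.775 m from the base axis. Payload 4 kg.
Tool frame: the origin (TCP) lies on the centre line of the jaws, within the pads' length; the fingertips stand 11 mm ahead of it and the grasp point (between the pads) lies 8 mm behind it (ctrl.tip_reach is the z of the fingertips in the tool frame, in m); z points along the fingers, y is the line along which they close (so a half turn about z gives the same grasp; the last joint's range is limited). The gripper opens to 85 mm and grips with 20 to 120 N. Pads are 22 mm wide; open, the fingers measure 114 mm over their backs; the gripper's body (76 mm by 85 mm) begins 54 mm behind the grasp point. The pads swing forward as they close: fully open they stand 13 mm farther back than shut.
Start: joints at [1.243, 0.087, 1.371, -0, 1.684, -0.103], TCP at [0.123, 0.536, 0.242] pointing down, gripper open.
Joint ranges: [-3.1, 3.1], [-0.76, 2.03], [0.27, 2.55], [-1.08, 4.22], [0.17, 2.65], [-2.57, 2.57]. Speed limits (rad/s): [2.79, 2.79, 3.14, 3.14, 3.14, 3.14].

INTERFACE

Orientations are given as a unit quaternion [x, y, z, w].
In Python, from bench import status, optics, ctrl gives the robot as it stands. The module is installed in compiled form; this text tells all that it offers.
- The arm moves only by the tool play_rows, never from a script. Its argument "increments" is a list of rows, each a list of 4 numbers: the shift along the tool's x, y, z in mm, then the turn about the tool's z in degrees. In form: [[x, y, z, yaw], ...]. A call has 1 to 20 rows; each row is the pose to reach, as a shift and turn from the pose commanded when the call began, along the tool's axes at that moment; what a row does not reach only later rows make up. A row lasts 1/12 s, in which the tool goes at most 41.7 mm and 7.16 degrees, less where a joint would pass 70% of its speed; a pose out of reach is approached as far as the arm can. A call with a gripper value outside its range is refused whole. "hand" is the gripper command: -1 is shut, 1 is fully open, values between are in proportion, set as the call begins (left out, the last holds). The fingers move at their own pace and stop on an object; "newtons" is the grip in N (left out, the last holds). Time passes only in rows, so rows that repeat a pose let the fingers close. It gives the time, the measured TCP pose, the force, the opening and the grip force at its end, in the units of the state.
- status.read_state(): the state, without advancing time (a new reading comes with each control period).
- optics.snapshot(name): name is "scene" or "top" or "wrist"; returns the picture (480x640x3 uint8, red, green, blue); there is no depth.
- optics.calibration(name): a dict with "fx", "fy", "cx", "cy" (pixels), "origin" and "rotation" of the camera in the world. Camera axes: x right, y down, z forward; pixel columns grow to the right and rows downward; lengths in m; the calibration is good to about 2 mm. A picture is of the moment at which its call begins: read the wrist's pose just before it. calibration takes no time and is no camera call; for the wrist camera it gives the pose at the moment of the call.
- ctrl.job_done(): hands the job in; it is judged then, once.
The state is a dict: "clock": time; "joint_pos": joint angles; "joint_velocities": joint speeds; "tau": joint torques, N m; "tcp_pos": TCP position; "eef_rot": TCP orientation; "contact_force": force on the tool from outside, world axes, zero at the start; "torque": the same for the moment, N m; "gripper_width": opening from 0.0 (shut) to 1.0 (fully open); "grip_force": force on a finger pad.
Only numpy, scipy, OpenCV 4.12 (cv2) and the standard library are available. Lean on these libraries where they do the work, as an engineer would, in place of code of your own. Each camera call takes 0.05 s, during which the arm holds its last target. There are 200 camera calls.

TASK

Take the taller of the two aluminium setting blocks and lay it flat and lengthwise on the grey stand's base, with one end under the foot of the stop screw. Then turn the T-handle driver clockwise until the sprung foot sits lightly on the block, pressed up a few millimetres, so that the block just drags. Leave the block in place and let go of everything.

Things in the scene. Friction and masses are not known exactly. Their poses are not given: they have to be found in the camera images.
- tall_block: Taller setting block: plain aluminium bar, 180 long (x) x 30 wide (y) x 40 mm high, 0.25 kg, on the worktop; origin at the centre of its underside, ends alike. The other block, the same bar but 22 mm high, is the wrong one. The stand's grey base plate is 10 mm thick, 90 mm wide, from 100 mm before (-x of foot_tip) to 110 mm behind the screw's axis.
- foot_tip (a point): Centre of the underside of the stop foot, a dark disc 18 mm across under the grey fixed stand's overhanging arm. x points back to the column (62 mm behind), -x is the open side, z up. The arm is 44 mm wide, reaches 22 mm before the axis, underside 82, top 108 mm over the worktop. The foot is sprung: 12 mm travel up into the screw, 1.2 N at first touch, 0.3 N more per mm.
- driver_grip (a point): Centre of the black T-bar of the driver standing in the screw's head, straight above the foot, 162 mm over the worktop. Bar 64 mm long (y of this frame), 14 mm thick (x), 20 mm high (z up), on a thin shaft 46 mm above a steel bush on the arm. The driver turns in place, neither rising nor sinking.
- driver (a joint): Turn of the driver, rad, clockwise from above, 0 to 1.7; at 0 the bar lies across the stand (along y). Starts at 0 to 0.3; stiff (0.12 N m), stays where left. Free foot: 62 mm over the worktop at 0, sinking 14 mm per rad, so it meets the tall block on the base at 0.86; lightly set is 0.9 to 1.35 (foot pressed up 0.5 to 7 mm), the middle 1.12.

How it is judged:
By the outcome, as a careful person would: the job done as asked, in the order asked, and still so for the second after the job is handed in, with the robot touching nothing.
It also fails if it takes over 53 s, if anything falls off the work surface, if the arm or the gripper's body presses on something with over 40 N, if the wrist force passes 120 N, or if a joint passes its speed limit or range.

## Working session

There is one attempt and no reset: what is moved stays moved. The work goes in short steps, Python scripts to look and compute and a tool call to move; the robot and the scene stay as the last step left them, time stands still between calls to the robot, and variables do not carry over. Pictures are saved under pics/ and viewed, at most 10 in all, crops included, and the job is handed in when it is done.

Besides the shell and the picture viewer there is one more tool, called after "Emit:" as name([rows], argument=value, ...), one row to a line, values as JSON. play_rows: Moves the arm, as the interface text tells. Its arguments: {"type":"object","properties":{"increments":{"type":"array"},"hand":{"type":"number"},"newtons":{"type":"number"}},"required":["increments"]}

```bash
mkdir -p pics; cat > h.py <<'E'
import numpy as np, cv2
from bench import status, optics, ctrl
def snap(n,f):
    c=optics.calibration(n); im=optics.snapshot(n); cv2.imwrite('pics/'+f,im[:,:,::-1]); return im,c
def ray(c,u,v,z):
    d=np.array(c['rotation'])@np.array([(u-c['cx'])/c['fx'],(v-c['cy'])/c['fy'],1]); o=np.array(c['origin'])
    return o+d*(z-o[2])/d[2]
def proj(c,p):
    q=np.array(c['rotation']).T@(np.array(p)-np.array(c['origin'])); return c['fx']*q[0]/q[2]+c['cx'],c['fy']*q[1]/q[2]+c['cy']
E
python3 - <<'E'
from h import *
for n in('top','scene'):
    im,c=snap(n,n+'1.png'); print(n,c)
print(status.read_state())
E
```

```text
top {'fx': 559.091882403696, 'fy': 559.091882403696, 'cx': 317.33174059854, 'cy': 237.37159499418146, 'origin': array([ 0.38801959, -0.06348742,  1.00641618]), 'rotation': array([ 0.71270044, -0.69551556,  0.06212481, -0.06675841])}
scene {'fx': 545.5072404905255, 'fy': 545.5072404905255, 'cx': 312.63648912408274, 'cy': 241.9622754547092, 'origin': array([-0.16838413, -0.64314883,  0.55485335]), 'rotation': array([ 0.76969819, -0.3469216 ,  0.23016766, -0.48397618])}
{'clock': 0.1, 'joint_pos': array([ 1.24289352e+00,  8.79305476e-02,  1.37215681e+00, -1.81936203e-05,
        1.68364497e+00, -1.03122910e-01]), 'joint_velocities': array([ 0.00024195, -0.00188655, -0.00261207,  0.00097367,  0.00142481,
        0.00131993]), 'tau': array([ 2.37190092e-03, -3.53019547e+01, -3.14216316e+01, -1.57240001e-04,
        8.06828291e-03, -6.86440558e-06]), 'tcp_pos': array([0.12246594, 0.53572684, 0.24120192]), 'eef_rot': array([ 1.12154433e-01,  9.93690213e-01, -1.04702093e-03, -2.19951947e-04]), 'contact_force': array([-0.43369874,  0.58237477, -0.83725736]), 'torque': array([ 0.04905477, -0.05160056, -0.02155949]), 'grip_force': 0.0, 'gripper_width': 0.9984307502510443}
```

View pics/top1.png

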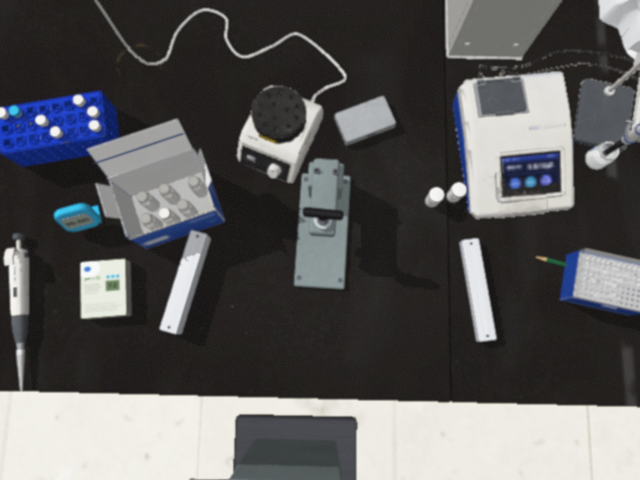

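View pics/scene1.png

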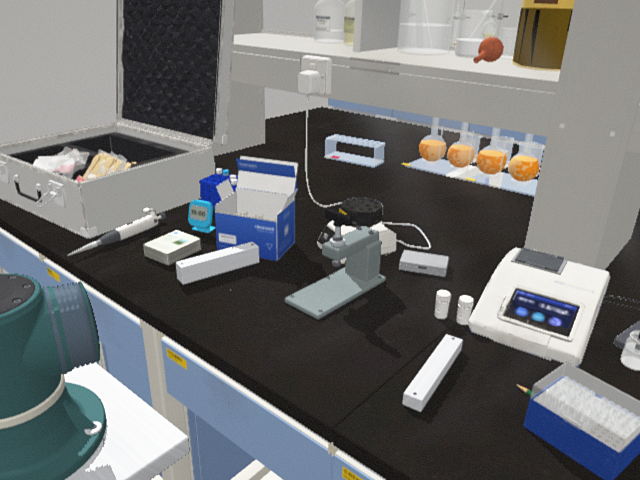

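The taller block appears to be the left one (top ≈(185,283)); the stand is at ≈(322,220), with its open side facing the robot. I'll check this in an enlarged crop.

```bash
sed -i "s/^def ray/from scipy.spatial.transform import Rotation as R\ndef ray/; s/c=optics.calibration(n); im/c=optics.calibration(n); q=np.array(c['rotation']); c['rotation']=R.from_quat(q).as_matrix() if q.size==4 else q; im/" h.py
sed -i '1,/^def snap/{/^from scipy/d}' h.py
python3 - <<'E'
from h import *
im,c=snap('top','t2.png'); im=cv2.imread('pics/t2.png')
a=cv2.resize(im[220:350,155:235],None,fx=4,fy=4,interpolation=3)
b=cv2.resize(im[150:300,280:360],None,fx=4,fy=4,interpolation=3)[:520]
im2,c2=snap('scene','s2.png');im2=cv2.imread('pics/s2.png')
d=cv2.resize(im[150:300,285:360],None,fx=4,fy=4,interpolation=3)
cv2.imwrite('pics/crop.png',np.hstack([np.vstack([a,np.zeros((80,320,3),np.uint8)]),d]))
print(c['rotation'].round(3))
print(ray(c,198,233,.04),ray(c,172,332,.04),ray(c,470,239,.02),ray(c,485,340,.02))
E
```

```text
[[ 0.025 -0.983  0.181]
 [-1.    -0.024  0.009]
 [-0.004 -0.182 -0.983]]
[0.56909189 0.15549705 0.04      ] [0.39620293 0.1889548  0.04      ] [ 0.57359589 -0.32815467  0.02      ] [ 0.39615227 -0.34971697  0.02      ]
```

View pics/crop.png

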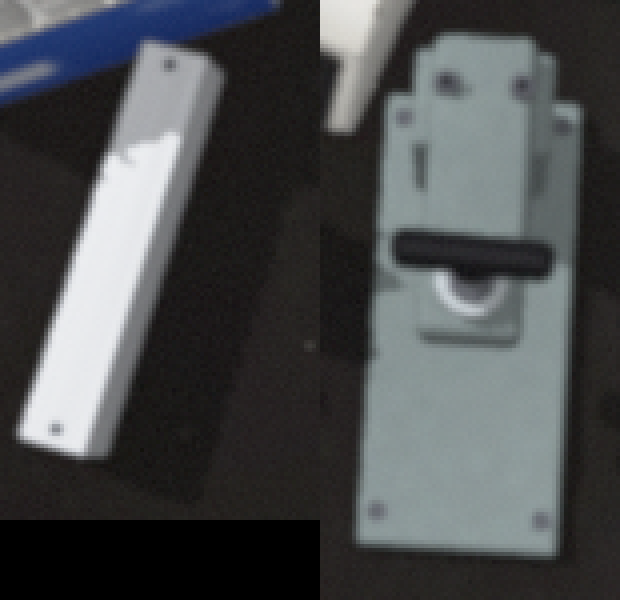

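```bash
python3 - <<'E'
from h import *
im,c=snap('top','t3.png')
A=[(190.25,230),(206.75,234.25),(177,334.25),(159.5,329.5)]
for z in(.022,.04):
    P=np.array([ray(c,*p,z) for p in A]); e=((P[0]+P[1])-(P[2]+P[3]))/2
    print(z,P.mean(0).round(4),np.linalg.norm(e),np.degrees(np.arctan2(e[1],e[0])),np.linalg.norm(P[2]-P[3]),'proj bottom of P2',proj(c,[*P[2][:2],0]))
B=[(301.25,173.75),(350.5,175.75),(344,289),(294.25,285.5)]
P=np.array([ray(c,*p,.01) for p in B]);e=((P[0]+P[1])-(P[2]+P[3]))/2;u=e/np.linalg.norm(e)
F=(P[2]+P[3])/2+.1*u
print('base',P.round(4),np.linalg.norm(e),np.degrees(np.arctan2(e[1],e[0])),'axis',F)
g=np.array([ray(c,305,211.75,.168),ray(c,341.5,214.25,.168)]);d=g[0]-g[1]
print('bar',g.mean(0),np.linalg.norm(d),np.degrees(np.arctan2(d[1],d[0]))-90)
s=status.read_state();Rm=R.from_quat(s['eef_rot']).as_matrix();print(Rm.round(3),s['tcp_pos'])
E
```

```text
0.022 [0.4852 0.1795 0.022 ] 0.18243916862558845 -13.121919947704281 0.03190671365731964 proj bottom of P2 (np.float64(180.1116830398735), np.float64(334.388512307426))
0.04 [0.4835 0.1751 0.04  ] 0.17910327764969536 -13.121919947704269 0.03132330101100192 proj bottom of P2 (np.float64(182.65792048973907), np.float64(334.5018545790894))
base [[ 0.6909 -0.0219  0.01  ]
 [ 0.6892 -0.1131  0.01  ]
 [ 0.4795 -0.1044  0.01  ]
 [ 0.4836 -0.0156  0.01  ]] 0.20864473458882227 -2.0471532405757844 axis [ 0.58145076 -0.06360886  0.01      ]
bar [ 0.58100055 -0.06417068  0.168     ] 0.05624277773593693 -2.6527924419187627
[[-0.975  0.223 -0.   ]
 [ 0.223  0.975 -0.001]
 [ 0.    -0.001 -1.   ]] [0.12252226 0.53595285 0.24173357]
```

Emit:
play_rows([
  [-15,-10,0,0],
  [-45,-29,0,0],
  [-75,-48,0,0],
  [-105,-68,0,0],
  [-135,-87,5,0],
  [-165,-106,10,0],
  [-195,-126,15,0],
  [-225,-145,20,0],
  [-255,-164,25,0],
  [-285,-184,30,0],
  [-315,-203,35,0],
  [-345,-222,40,0],
  [-375,-242,45,0],
  [-400,-257,50,0],
  [-415,-267,50,0],
  [-422,-271,50,0],
  [-422,-271,50,0],
  [-422,-271,50,0],
], hand=1, newtons=50)

```text
clock: 1.75
tcp_pos: [0.4733, 0.1783, 0.1924]
eef_rot: [0.112, 0.994, 0.0, -0.0]
contact_force: [-0.2, 0.3, -0.4]
gripper_width: 0.999
grip_force: 0.0
```

```bash
python3 - <<'E'
from h import *
s=status.read_state();im,c=snap('wrist','w1.png');print(s['clock'],s['tcp_pos'],R.from_quat(s['eef_rot']).as_matrix().round(3))
import pickle;pickle.dump(c,open('w1.pkl','wb'))
th=np.radians(-13.1);e=np.array([np.cos(th),np.sin(th)]);n=np.array([-e[1],e[0]])
for a,b in((1,1),(1,-1),(-1,-1),(-1,1)): print(proj(c,[*(np.array([.4835,.1751])+a*.09*e+b*.015*n),.04]))
E
```

```text
1.75 [0.47327408 0.17833955 0.19235562] [[-0.975  0.223 -0.001]
 [ 0.223  0.975  0.001]
 [ 0.001  0.001 -1.   ]]
(np.float64(333.28290328712313), np.float64(342.012793190237))
(np.float64(296.60275165223607), np.float64(341.8839672764842))
(np.float64(293.4826522219855), np.float64(110.36143284606328))
(np.float64(337.96832597044533), np.float64(110.56515361584101))
```

View pics/w1.png

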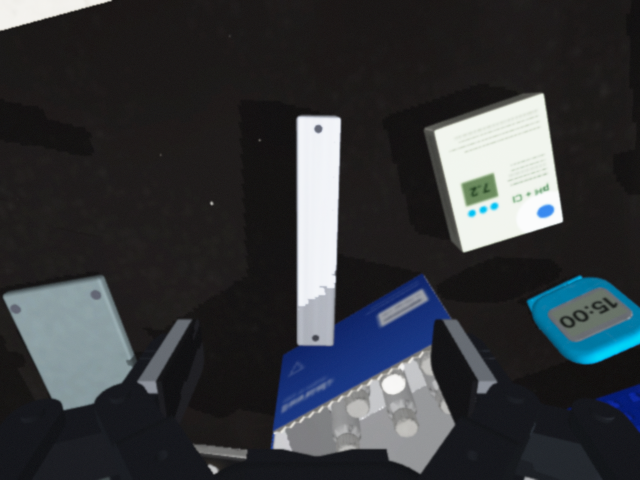

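The block's top corners are at (297,116), (341,117), (334,345) and (297,345). The base plate's front corners are at (5,294) and (103,277). I'll refine both from these.

```bash
python3 - <<'E'
from h import *
import pickle;c=pickle.load(open('w1.pkl','rb'))
print(c['origin'])
P=np.array([ray(c,*p,.04) for p in((297,116),(341,117),(334,345),(297,345))])
e=P[2]+P[3]-P[0]-P[1];print(P.mean(0),np.linalg.norm(e)/2,np.degrees(np.arctan2(e[1],e[0])),np.linalg.norm(P[0]-P[1]))
print(ray(c,5,294,.01),ray(c,103,277,.01))
E
```

```text
[0.39319839 0.19665478 0.32437051]
[0.48709948 0.1756491  0.04      ] 0.17901422924977042 -13.667209043481382 0.029817122658358414
[ 0.48353606 -0.10057453  0.01      ] [ 0.48741158 -0.01167347  0.01      ]
```

Emit:
play_rows([
  [-2,0,15,0.5],
  [-2,0,45,0.5],
  [-2,0,75,0.5],
  [-2,0,105,0.5],
  [-2,0,130,0.5],
  [-2,0,150,0.5],
  [-2,0,162,0.5],
  [-2,0,169,0.5],
  [-2,0,169,0.5],
  [-2,0,169,0.5],
])

```text
clock: 2.63
tcp_pos: [0.4754, 0.1784, 0.0239]
eef_rot: [0.116, 0.993, 0.0, 0.0]
contact_force: [0.2, 0.2, 0.5]
gripper_width: 0.996
grip_force: 0.0
```

Emit:
play_rows([
  [0,0,0,0],
  [0,0,0,0],
  [0,0,0,0],
  [0,0,0,0],
  [0,0,0,0],
  [0,0,0,0],
  [0,0,0,0],
  [0,0,0,0],
  [0,0,0,0],
  [0,0,0,0],
], hand=-1, newtons=50)

```text
clock: 3.47
tcp_pos: [0.4762, 0.1777, 0.0241]
eef_rot: [0.117, 0.993, 0.0, 0.001]
contact_force: [0.4, -0.5, 5.2]
gripper_width: 0.342
grip_force: 51.9
```

Emit:
play_rows([
  [0,0,-10,0],
  [0,0,-30,0],
  [0,0,-50,0],
  [0,-8,-60,0],
  [-2,-30,-60,-1],
  [-4,-55,-60,-2.5],
  [-6,-80,-60,-4],
  [-8,-105,-60,-5.5],
  [-10,-130,-60,-7],
  [-12,-155,-60,-8.5],
  [-14,-180,-60,-10],
  [-16,-205,-60,-11],
  [-17,-225,-60,-11.3],
  [-18,-235,-60,-11.3],
  [-18,-237,-60,-11.3],
  [-18,-237,-60,-11.3],
  [-18,-237,-60,-11.3],
])

```text
clock: 4.88
tcp_pos: [0.438, -0.0565, 0.083]
eef_rot: [0.018, 1.0, 0.001, -0.0]
contact_force: [1.0, 0.8, -3.0]
gripper_width: 0.341
grip_force: 50.9
```

```bash
python3 - <<'E'
from h import *
s=status.read_state();im,c=snap('wrist','w2.png');print(s['clock'],s['tcp_pos'],R.from_quat(s['eef_rot']).as_matrix().round(3),s['grip_force'])
t,ct=snap('top','t4.png')
import pickle;pickle.dump((c,ct),open('w2.pkl','wb'))
a=cv2.imread('pics/w2.png');b=cv2.resize(cv2.imread('pics/t4.png')[150:390,250:390],None,fx=2.5,fy=2.5,interpolation=3)
a=cv2.resize(a,(448,336));a=np.vstack([a,np.zeros((264,448,3),np.uint8)])
cv2.imwrite('pics/c2.png',np.hstack([a,b]))
E
```

```text
4.8833 [ 0.4379837  -0.0565271   0.08299493] [[-0.999  0.036 -0.001]
 [ 0.036  0.999  0.001]
 [ 0.001  0.001 -1.   ]] 50.88659584522247
```

View pics/c2.png

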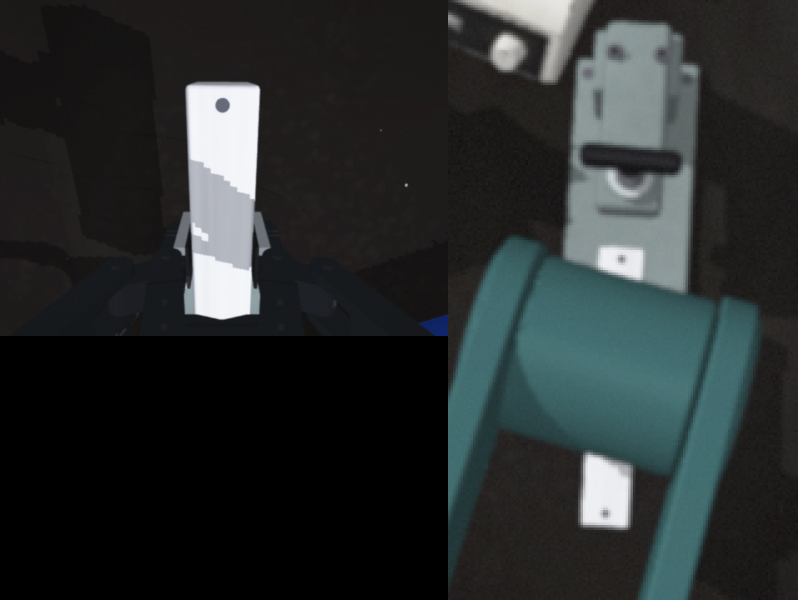

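The top view shows the held block's far end at crop (599–644, 247) and its near end at (580–629, 526). It is in front of the stand and aligned with it.

```bash
python3 - <<'E'
from h import *
import pickle;_,c=pickle.load(open('w2.pkl','rb'))
P=np.array([ray(c,*p,.099) for p in((310.4,248.4),(328.4,249.2),(322.4,361.2),(302.8,359.6))])
e=P[0]+P[1]-P[2]-P[3];print(P.mean(0),np.linalg.norm(e)/2,np.degrees(np.arctan2(e[1],e[0])))
F=np.array([.5813,-.0638]);t=np.radians(-2.05);u=np.array([np.cos(t),np.sin(t)]);n=np.array([-u[1],u[0]])
d=P.mean(0)[:2]-F;print('along',d@u,'lat',d@n)
# other axis cue: arm front edge top z=.108, crop coords
q=[((597-448)/2.5+250,150+208/2.5),((660-448)/2.5+250,150+213/2.5)]
Q=np.array([ray(c,*p,.108) for p in q]);print('arm front',Q,Q.mean(0)[:2]+.022*u)
print((np.array([.438,-.0565])-F)@u,(np.array([.438,-.0565])-F)@n)
E
```

```text
[ 0.44663765 -0.05606414  0.099     ] 0.17964571733770238 -2.0601305814699793
along -0.13485288630050757 lat 0.0029138207575677933
arm front [[ 0.56039938 -0.04268124  0.108     ]
 [ 0.55805829 -0.08396645  0.108     ]] [ 0.58121475 -0.06411082]
-0.14346941949900405 0.00216925531434398
```

Emit:
play_rows([
  [0,-1,10,0],
  [0,-3,25,0],
  [0,-3,38,0],
  [0,-3,44,0],
  [0,-3,45,0],
  [-5,-3,45,0],
  [-15,-3,45,0],
  [-25,-3,45,0],
  [-35,-3,45,0],
  [-45,-3,45,0],
  [-55,-3,45,0],
  [-62,-3,45,0],
  [-65,-3,45,0],
  [-65,-3,45,0],
  [-65,-3,45,0],
])

```text
clock: 6.23
tcp_pos: [0.5028, -0.0625, 0.038]
eef_rot: [0.018, 1.0, 0.0, -0.001]
contact_force: [0.3, 0.6, -3.0]
gripper_width: 0.341
grip_force: 50.9
```

Emit:
play_rows([
  [0,0,1,0],
  [0,0,2,0],
  [0,0,3,0],
  [0,0,3.5,0],
  [0,0,3.5,0],
])

```text
clock: 6.65
tcp_pos: [0.5027, -0.0625, 0.0346]
eef_rot: [0.018, 1.0, 0.0, -0.0]
contact_force: [0.5, -0.5, -3.0]
gripper_width: 0.344
grip_force: 50.9
```

Emit:
play_rows([
  [0,0,0.5,0],
  [0,0,1,0],
  [0,0,1,0],
])

```text
clock: 6.9
tcp_pos: [0.5032, -0.0626, 0.0341]
eef_rot: [0.018, 1.0, 0.0, 0.0]
contact_force: [-1.3, 0.2, -1.5]
gripper_width: 0.345
grip_force: 51.2
```

Emit:
play_rows([
  [0,0,0,0],
  [0,0,0,0],
  [0,0,0,0],
  [0,0,0,0],
  [0,0,0,0],
  [0,0,0,0],
  [0,0,0,0],
  [0,0,0,0],
], hand=1)

```text
clock: 7.57
tcp_pos: [0.5031, -0.0626, 0.0338]
eef_rot: [0.018, 1.0, 0.0, 0.0]
contact_force: [-0.4, 0.4, 0.2]
gripper_width: 0.999
grip_force: 0.0
```

Emit:
play_rows([
  [0,0,-5,0],
  [0,0,-20,0],
  [0,0,-45,0],
  [0,0,-75,0],
  [0,0,-105,0],
  [0,0,-135,0],
  [0,0,-165,0],
  [0,0,-185,7],
  [-10,0,-190,14],
  [-20,0,-190,21],
  [-30,1,-190,28],
  [-40,1,-190,35],
  [-50,1,-190,42],
  [-60,2,-190,49],
  [-70,2,-190,56],
  [-78,2,-190,63],
  [-78,2,-190,70],
  [-78,2,-190,77],
  [-78,2,-190,84],
  [-78,2,-190,90],
])

```text
clock: 9.23
tcp_pos: [0.5811, -0.0634, 0.224]
eef_rot: [0.722, 0.692, 0.0, -0.0]
contact_force: [0.3, 0.0, 0.0]
gripper_width: 1.0
grip_force: 0.0
```

Emit:
play_rows([
  [0,0,0,0],
  [0,0,0,0],
  [0,0,0,0],
])

```text
clock: 9.48
tcp_pos: [0.581, -0.0634, 0.224]
eef_rot: [0.719, 0.695, 0.0, 0.0]
contact_force: [-1.0, -0.4, -0.8]
gripper_width: 1.0
grip_force: 0.0
```

```bash
python3 - <<'E'
from h import *
s=status.read_state();im,c=snap('wrist','w3.png');print(s['clock'],s['tcp_pos'],R.from_quat(s['eef_rot']).as_matrix().round(3),s['joint_pos'].round(2),c['origin'])
import pickle;pickle.dump(c,open('w3.pkl','wb'))
E
```

```text
9.4833 [ 0.58102703 -0.06343315  0.22396073] [[ 0.034  0.999  0.   ]
 [ 0.999 -0.034  0.   ]
 [ 0.     0.    -1.   ]] [-0.21  0.17  1.32  0.    1.66 -0.17] [0.58401331 0.01896619 0.35592431]
```

View pics/w3.png

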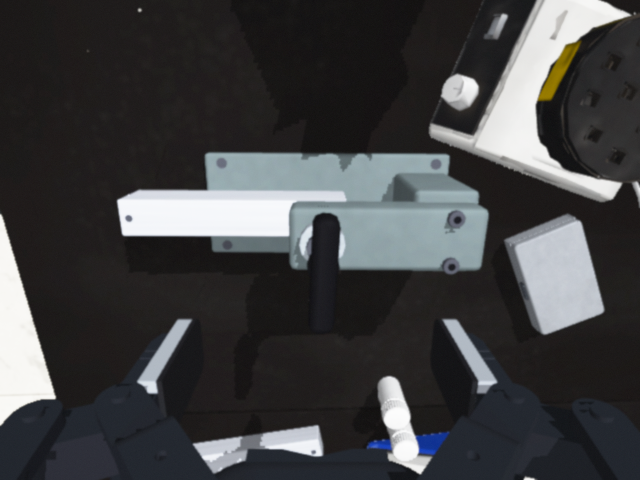

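Bar ends are at about (327,216) and (321,328) and lie close to the tool's closing plane. The block's end sits under the arm at about (346,192), and the base's left corners are at (206,154) and (213,250).

```bash
python3 - <<'E'
from h import *
import pickle;c=pickle.load(open('w3.pkl','rb'))
a,b=ray(c,327,216,.172),ray(c,321,328,.172);d=a-b;print(a,b,(a+b)/2,np.linalg.norm(d),np.degrees(np.arctan2(d[1],d[0]))-90)
for p,z in(((206,154),.01),((448,154),.01),((213,250),.01),((119,200),.05),((123,236),.05),((346,192),.05),((290,203),.108),((292,268),.108)): print(p,ray(c,*p,z))
E
```

```text
[ 0.58727783 -0.03070653  0.172     ] [ 0.58262442 -0.09107044  0.172     ] [ 0.58495113 -0.06088848  0.172     ] 0.060543007848818275 -4.40817143389387
(206, 154) [ 0.48892652 -0.01668093  0.01      ]
(448, 154) [ 0.69412872 -0.0235306   0.01      ]
(213, 250) [ 0.48480191 -0.10319886  0.01      ]
(119, 200) [ 0.42796439 -0.04537977  0.05      ]
(123, 236) [ 0.42553972 -0.07476214  0.05      ]
(346, 192) [ 0.60461192 -0.04496652  0.05      ]
(290, 203) [ 0.56524213 -0.03871489  0.108     ]
(292, 268) [ 0.56415001 -0.08309443  0.108     ]
```

Emit:
play_rows([
  [1,3,10,2],
  [1,3,25,2],
  [1,3,45,2],
  [1,3,60,2],
  [1,3,68,2],
  [1,3,70,2],
  [1,3,70,2],
  [1,3,70,2],
])

```text
clock: 10.2
tcp_pos: [0.5847, -0.0627, 0.1549]
eef_rot: [0.732, 0.682, 0.001, 0.001]
contact_force: [0.0, -0.2, -0.3]
gripper_width: 0.999
grip_force: 0.0
```

Emit:
play_rows([
  [0,0,0,0],
  [0,0,0,0],
  [0,0,0,0],
  [0,0,0,0],
  [0,0,0,0],
  [0,0,0,0],
  [0,0,0,0],
  [0,0,0,0],
  [0,0,0,0],
  [0,0,0,0],
  [0,0,0,0],
], hand=-1, newtons=40)

```text
clock: 11.12
tcp_pos: [0.5845, -0.0626, 0.1542]
eef_rot: [0.732, 0.681, 0.0, 0.0]
contact_force: [1.5, -0.4, 1.5]
gripper_width: 0.181
grip_force: 39.0
```

Emit:
play_rows([
  [0,0,0,2],
  [0,0,0,6],
  [0,0,0,10],
  [0,0,0,14],
  [0,0,0,18],
  [0,0,0,22],
  [0,0,0,26],
  [0,0,0,30],
  [0,0,0,34],
  [0,0,0,38],
  [0,0,0,42],
  [0,0,0,46],
  [0,0,0,50],
  [0,0,0,54],
  [0,0,0,58],
  [0,0,0,61],
  [0,0,0,62],
  [0,0,0,62],
  [0,0,0,62],
])

```text
clock: 12.7
tcp_pos: [0.586, -0.0637, 0.1543]
eef_rot: [0.978, 0.207, 0.002, 0.002]
contact_force: [5.7, -3.4, -0.9]
gripper_width: 0.179
grip_force: 39.0
```

Emit:
play_rows([
  [0,0,0,0],
  [0,0,0,0],
  [0,0,0,0],
  [0,0,0,0],
  [0,0,0,0],
  [0,0,0,0],
  [0,0,0,0],
  [0,0,0,0],
], hand=1)

```text
clock: 13.37
tcp_pos: [0.5841, -0.0625, 0.1538]
eef_rot: [0.978, 0.207, -0.0, -0.0]
contact_force: [1.1, -0.0, 1.4]
gripper_width: 0.997
grip_force: 0.0
```

Emit:
play_rows([
  [0,0,-5,0],
  [0,0,-20,0],
  [0,0,-45,0],
  [0,0,-65,0],
  [0,0,-70,0],
  [0,0,-70,0],
  [0,0,-70,0],
])

```text
clock: 13.95
tcp_pos: [0.5839, -0.0625, 0.2234]
eef_rot: [0.978, 0.207, -0.0, -0.0]
contact_force: [0.3, -0.4, -1.0]
gripper_width: 0.998
grip_force: 0.0
```

```bash
python3 - <<'E'
from h import *
s=status.read_state();im,c=snap('wrist','w4.png');print(s['clock'],s['tcp_pos'],R.from_quat(s['eef_rot']).as_matrix().round(3))
import pickle;pickle.dump(c,open('w4.pkl','wb'))
E
```

```text
13.95 [ 0.58394362 -0.06252259  0.22337505] [[ 0.914  0.405 -0.   ]
 [ 0.405 -0.914  0.   ]
 [-0.    -0.    -1.   ]]
```

View pics/w4.png

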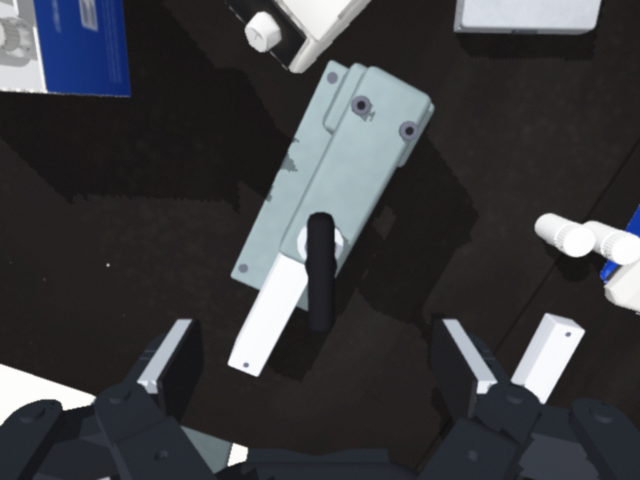

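The bar now runs (320,216)–(320,328), in line with the tool, so the driver is at about 1.12. The block lies along the base and under the arm, with its near end at (229–259, ~371). Last, I'll check the block's lateral fit and the driver angle.

```bash
python3 - <<'E'
from h import *
import pickle;c=pickle.load(open('w4.pkl','rb'))
a,b=ray(c,320,218,.172),ray(c,320,326,.172);d=a-b;print((a+b)/2,np.degrees(np.arctan2(d[1],d[0]))-90)
u=np.array([np.cos(np.radians(-2)),np.sin(np.radians(-2))]);n=np.array([-u[1],u[0]])
for p,z in(((229,367),.05),((259,376),.05),((277,254),.05),((232,276),.01),((332,60),.01)):
    P=ray(c,*p,z);q=P[:2]-((a+b)/2)[:2];print(p,P.round(4),'along',(q@u).round(4),'lat',(q@n).round(4))
snap('scene','s3.png');i=cv2.imread('pics/s3.png')[200:340,260:420];cv2.imwrite('pics/s3c.png',cv2.resize(i,None,fx=4,fy=4,interpolation=3))
E
```

```text
[ 0.58760687 -0.06281807  0.172     ] -65.88778428725477
(229, 367) [ 0.4241 -0.0474  0.05  ] along -0.164 lat 0.0097
(259, 376) [ 0.426  -0.0755  0.05  ] along -0.161 lat -0.0184
(277, 254) [ 0.5421 -0.0459  0.05  ] along -0.0461 lat 0.0153
(232, 276) [ 0.4892 -0.0179  0.01  ] along -0.0999 lat 0.0414
(332, 60) [ 0.6956 -0.0262  0.01  ] along 0.1067 lat 0.0404
```

View pics/s3c.png

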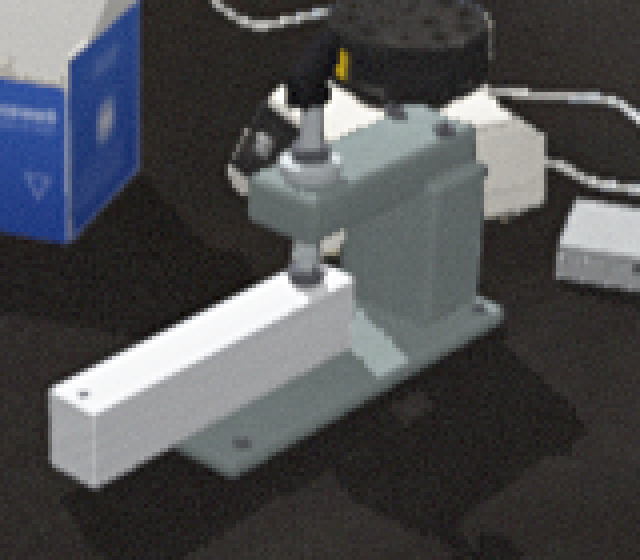

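The scene shows the foot resting on the block's end at crop (305,275), with the block flat on the base and the gripper clear of everything. Handing in.

```bash
python3 -c "
from bench import ctrl
print(ctrl.job_done())"
```

```text
the job is handed in; nothing more can be done
None
```

The tall block lies flat and lengthwise on the stand's base with one end under the foot, the driver is turned to about 1.12 rad by camera measurement, the gripper is clear of everything, and the job is handed in at about 14 s.

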